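# Release the time-lock box

### The arm

A 7-joint arm with a two-finger parallel gripper is mounted at the origin on the work surface. World frame = base frame: x ahead of the robot, y to its left, z up, the work surface at z = 0. Lengths are in m, angles in degrees, forces in N, time in s.
With the tool pointing down it reaches from about 0.425 to 0.925 m from the base axis. Payload 6.8 kg.
Tool frame: the origin (TCP) lies between the finger pads; the fingertips stand 11 mm ahead of it and the grasp point (between the pads) lies 8 mm behind it (robot.nose_length is the distance from the TCP to the fingertips, in m); z points along the fingers, y is the line along which they close (so a half turn about z gives the same grasp; the last joint's range is limited). The gripper opens to 88 mm and grips with 3 to 60 N. Pads are 20 mm wide; open, the fingers measure 115 mm over their backs; the gripper's body (75 mm by 178 mm) begins 61 mm behind the grasp point.
Start: joints at [-75.178, 27.33, 1.283, 89.118, -0.659, 63.558, -4.761], TCP at [0.242, 0.63, 0.234] pointing down, gripper open.
Joint ranges: [-169.35, 169.35], [-19.33, 120.38], [-80.79, 83.38], [13.8, 139.57], [-78.32, 258.32], [9.67, 109.79], [-169.56, 169.56]. Speed limits (degrees/s): [136.94, 136.94, 180, 180, 180, 180, 180].

### API

Orientations are given as a 3x3 rotation matrix whose columns are the frame's x, y, z axes.
In Python, from station import robot gives the robot as it stands. The module is installed in compiled form; this text tells all that it offers.
- The arm moves only by the tool send_rows, never from a script. Its argument "motion" is a list of rows, each an object of numbers: "x", "y", "z": the shift along the tool's x, y, z in mm; "wx", "wy", "wz": the turn, a rotation vector about the tool's x, y, z in rad. In form: [{"x": .., "y": .., "z": .., "wx": .., "wy": .., "wz": ..}, ...]. A call has 1 to 20 rows; each row shifts and turns the commanded pose from where the row before left it, along the tool's axes as they then stand; what a row does not reach is not made up. A row lasts 1/8 s, in which the tool goes at most 62.5 mm and 10.7 degrees, less where a joint would pass 70% of its speed; a pose out of reach is approached as far as the arm can. A call is refused whole if a number of a shift passes 62.5 or a number of a turn 0.188, either way. A call with a gripper value outside its range is refused whole. "fingers" is the closure in counts, from 0 (fully open) to 255 (shut), set as the call begins (left out, the last holds). The fingers move at their own pace and stop on an object; "grip_force" is the grip in N (left out, the last holds). Time passes only in rows, so rows that do not move let the fingers close. It gives the time, the measured TCP pose, the force, the opening and the grip force at its end, in the units of the state.
- robot.get_state(): the state, without advancing time (a new reading comes with each control period).
- robot.capture(name): name is "scene" or "top"; returns a dict with "img" (420x560x3 uint8, red, green, blue), "vertical_fov" (degrees; the focal length in pixels is half the picture's height over the tangent of half this angle, whatever the lens; pixels are square), "cx", "cy" (the principal point, pixels), "origin" and "attitude" of the camera in the world. Camera axes: x right, y down, z forward; pixel columns grow to the right and rows downward; lengths in m; the calibration is good to about 2 mm. A picture is of the moment at which its call begins. There is no depth.
- robot.hand_in(): hands the job in; it is judged then, once.
The state is a dict: "time": time; "joint_pos": joint angles; "joint_velocities": joint speeds; "joint_torque": joint torques, N m; "ee_pos": TCP position; "orientation": TCP orientation; "force": force on the tool from outside, world axes, zero at the start; "wrist_torque": the same for the moment, N m; "grip_width": finger opening in m; "finger_force": force on a finger pad.
Only numpy, scipy, OpenCV 4.12 (cv2) and the standard library are available. Lean on these libraries where they do the work, as an engineer would, in place of code of your own. Each camera call takes 0.05 s, during which the arm holds its last target. There are 200 camera calls.

### The job

Zero the time-lock box's dial: turn it until its white pointer points at the green zero mark. Then take the yellow-headed key out of the key stand, push it fully home into the box's key cylinder (the pins are sticky: rock it slightly if it catches), turn it a quarter turn clockwise against the spring until it stops, and finish while still holding the key turned in the lock. Leave the grey key and everything else on the counter where they stand.

Things in the scene. Friction and masses are not known exactly. Their poses are not given: they have to be found in the camera images.
- lockbox: dark slate-blue steel box, 140 (its x) x 240 (its y) x 85 mm high, fixed to the counter. Origin: centre of its underside, z up. On its flat top: the dial on the axis x=0, y=+65 mm, and the brass key cylinder on the axis x=0, y=-65 mm
- dial (a joint): angle of the time dial (rad) about a vertical axis; 0 = white pointer at the green zero mark (on the box's -x side of the dial), growing as the dial turns clockwise seen from above; it starts clockwise of zero by 0.5 to 1.4 rad. It can pass zero (range -0.8 to 2.4), has light friction (0.03 N m) and stays where it is left
- dial_grip (a point): point on the dial's axis at the height to grip (119 mm above the counter), turning with it; z up. Black grip bar 46 mm long (this x), 14 mm thick (y), 97 to 131 mm above the counter, on a black disc of 24 mm radius. The white pointer line runs along the bar's top to its -x end
- keyhole (a point): centre of the keyhole's mouth on the brass cylinder's face, 88 mm above the counter (3 mm above the box top). Fixed to the box, axes parallel to the box's, z up. While the cylinder is at 0 the slot's long side lies along this x. Slot 15.6 x 5.6 mm, straight down, 36 mm deep, with a 2.5 mm 45-degree funnel round its mouth
- plug (a joint): angle of the brass key cylinder (21 mm radius), rad: 0 at rest, growing clockwise from above to a hard stop at 1.57. A spring returns it when let go (0.03 N m at rest, 0.1 at the stop; friction 0.02). Key play in the slot about 0.1 rad. Two sprung pins stick out of the slot's long sides 11 and 18 mm down; a pressed key pushes them aside (a few newtons each, more if it catches)
- key: the right key, yellow head, upright in the stand, blade down, about 40 g. Origin: centre of its shoulder's underside; z up, x along the blade's width. Blade 14 x 4 mm, 26 mm down, tip rounded; shoulder 24 x 16 x 5 mm; neck; head 30 (x) x 10 (y) mm from 9 to 45 mm above the origin. Fits the lock either way round. Fully home, shoulder on the cylinder face, its origin is at the keyhole point
- spare_key: same key with a grey head, in the stand's other slot; to be left there. Origin and axes as for the yellow key
- keystand: wooden block 150 (x) x 60 (y) x 40 mm high, fixed. Origin: centre of its underside, z up. Two slots (15.6 x 5.6 mm, 32 mm deep) at x = -37.5 and +37.5 mm; either may hold the yellow key. Keys rest with their shoulder on its top, their x along its x
- mug: white mug with a handle, 80 mm across, 90 mm high, loose; origin centre of its underside
- bowl: white bowl, 130 mm across, 60 mm high, loose; origin centre of its underside
- spice_jar: small glass jar with green cap, 42 mm across, 75 mm high, loose, stands between box and key stand; origin centre of its underside
- pepper_jar: small amber jar with black cap, 42 mm across, 75 mm high, loose; origin centre of its underside
- soap: green bottle with white cap, 64 mm across, 190 mm high, loose; origin centre of its underside
- cup: blue cup, 72 mm across, 85 mm high, loose; origin centre of its underside

How it is judged:
By the outcome, as a careful person would: the job done as asked, in the order asked, and still so for the second after the job is handed in, while the arm keeps its last pose, push and grip.
It also fails if it takes over 61 s, if anything falls off the work surface, if the arm or the gripper's body presses on something with over 40 N, if the wrist force passes 120 N, or if a joint passes its speed limit or range.

## Working session

There is one attempt and no reset: what is moved stays moved. The work goes in short steps, Python scripts to look and compute and a tool call to move; the robot and the scene stay as the last step left them, time stands still between calls to the robot, and variables do not carry over. Pictures are saved under pics/ and viewed, at most 10 in all, crops included, and the job is handed in when it is done.

Besides the shell and the picture viewer there is one more tool, called in YAML: its name, and indented under it one key for each argument. send_rows: Moves the arm, as the interface text tells. Its arguments: {"type":"object","properties":{"motion":{"type":"array","items":{"type":"object","properties":{"x":{"type":"number"},"y":{"type":"number"},"z":{"type":"number"},"wx":{"type":"number"},"wy":{"type":"number"},"wz":{"type":"number"}}}},"fingers":{"type":"number"},"grip_force":{"type":"number"}},"required":["motion"]}

```bash
mkdir -p pics
python3 - <<'E'
from station import robot
import cv2,numpy as np,pickle
d={}
for n in("scene","top"):
    c=robot.capture(n);d[n]=c
    cv2.imwrite(f"pics/{n}0.png",c["img"][:,:,::-1]);print(n,{k:(np.round(v,4).tolist() if k!="img" else 0) for k,v in c.items()})
pickle.dump(d,open("c0.pkl","wb"))
s=robot.get_state();print(s)
E
```

```text
scene {'img': 0, 'vertical_fov': 54.9592, 'cx': 270.427, 'cy': 206.1811, 'origin': [1.193, 0.1988, 0.7602], 'attitude': [[-0.3704, 0.6938, -0.6176], [0.9289, 0.2768, -0.2461], [0.0002, -0.6648, -0.747]]}
top {'img': 0, 'vertical_fov': 42.1176, 'cx': 279.4483, 'cy': 208.4314, 'origin': [0.4134, -0.0352, 1.677], 'attitude': [[0.0297, -0.9928, 0.1164], [-0.9995, -0.0288, 0.0096], [-0.0062, -0.1166, -0.9932]]}
{'time': 0.1, 'joint_pos': array([-75.17814629,  27.37026486,   1.28021995,  89.16717159,
        -0.65860016,  63.55825376,  -4.76059027]), 'joint_velocities': array([ 0.03962102, -0.09003279,  0.02232828, -0.17944396,  0.17296039,
       -0.06512866, -0.05380061]), 'joint_torque': array([ 4.34633766e-03, -5.84093857e+01,  1.53976623e+00, -2.73314935e+01,
       -5.42738987e-02,  1.30686251e-02,  6.30951718e-05]), 'ee_pos': array([0.24190437, 0.6296486 , 0.23282861]), 'orientation': array([[-9.33495526e-01,  3.58588770e-01, -4.43572159e-04],
       [ 3.58589026e-01,  9.33494365e-01, -1.47672294e-03],
       [-1.15464152e-04, -1.53757437e-03, -9.99998811e-01]]), 'force': array([-0.29474553,  0.55408119, -0.57459276]), 'wrist_torque': array([ 0.06401919,  0.01090886, -0.01974017]), 'finger_force': 0.0, 'grip_width': 0.08752373962485313}
```

View pics/scene0.png

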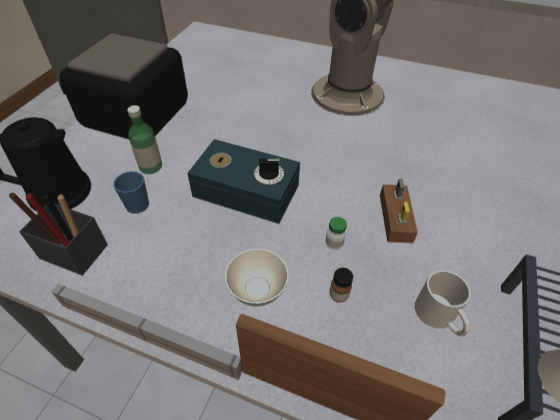

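View pics/top0.png

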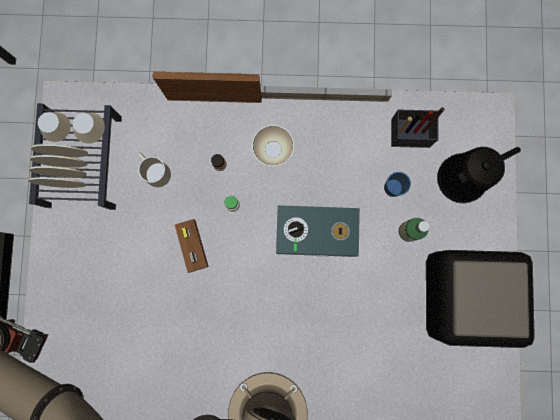

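The scene view shows the box at (245,180), with the dial at (268,172) and cylinder at (220,160), and the stand at (398,213). The top view shows the dial at (295,230), the green mark at (295,246), the cylinder at (341,231), and the yellow key at (185,233) with the grey one at (194,257).

```bash
cat > h.py <<'E'
import numpy as np,cv2
def ray(c,px):
    px=np.atleast_2d(np.array(px,float));f=c["img"].shape[0]/2/np.tan(np.radians(c["vertical_fov"])/2)
    d=np.c_[(px[:,0]-c["cx"])/f,(px[:,1]-c["cy"])/f,np.ones(len(px))]@np.array(c["attitude"]).T
    return np.array(c["origin"]),d
def plane(c,px,z):
    o,d=ray(c,px);return o+d*((z-o[2])/d[:,2])[:,None]
def mask(c,lo,hi,roi):
    h=cv2.cvtColor(c["img"],cv2.COLOR_RGB2HSV);m=cv2.inRange(h,np.array(lo),np.array(hi))
    k=np.zeros_like(m);x0,y0,x1,y1=roi;k[y0:y1,x0:x1]=m[y0:y1,x0:x1];return k
def cen(m):
    y,x=np.nonzero(m);return np.array([x.mean(),y.mean()]),len(x)
def tri(c1,p1,c2,p2):
    o1,d1=ray(c1,p1);o2,d2=ray(c2,p2);A=np.c_[d1[0],-d2[0]]
    t=np.linalg.lstsq(A,o2-o1,rcond=None)[0];a=o1+t[0]*d1[0];b=o2+t[1]*d2[0];return (a+b)/2,np.linalg.norm(a-b)
def rect(c,m,z):
    m=cv2.morphologyEx(m,cv2.MORPH_CLOSE,np.ones((9,9)))
    k=max(cv2.findContours(m,0,cv2.CHAIN_APPROX_NONE)[0],key=cv2.contourArea)
    P=plane(c,k[:,0,:],z)[:,:2];return cv2.minAreaRect((P*1000).astype(np.float32))
E
python3 - <<'E'
from h import *;import pickle
d=pickle.load(open("c0.pkl","rb"));t=d["top"];s=d["scene"]
h=cv2.cvtColor(t["img"],cv2.COLOR_RGB2HSV)
for p in((310,215),(345,250),(200,265),(185,233),(194,257),(295,246),(341,238)):print(p,h[p[1],p[0]])
h=cv2.cvtColor(s["img"],cv2.COLOR_RGB2HSV)
for p in((230,190),(408,208),(398,195),(220,160)):print('s',p,h[p[1],p[0]])
a=cv2.resize(t["img"][195:280,165:375],None,fx=3.8,fy=3.8,interpolation=3)
b=cv2.resize(s["img"][140:250,180:425],(798,358),interpolation=3)
a=cv2.copyMakeBorder(a[:240],0,0,0,0,0) if 0 else cv2.resize(a,(798,240) if 0 else (593,240))
o=np.zeros((600,800,3),np.uint8);o[:240,:593]=a;o[240:598,:798]=b
cv2.imwrite("pics/crop.png",o[:,:,::-1])
E
```

```text
(310, 215) [93 55 97]
(345, 250) [90 59 86]
(200, 265) [ 14 133 115]
(185, 233) [ 32 156 200]
(194, 257) [110  14  53]
(295, 246) [ 63 164 193]
(341, 238) [ 25  60 107]
s (230, 190) [98 81 38]
s (408, 208) [ 29 153 168]
s (398, 195) [15 26 59]
s (220, 160) [90 15 17]
```

View pics/crop.png

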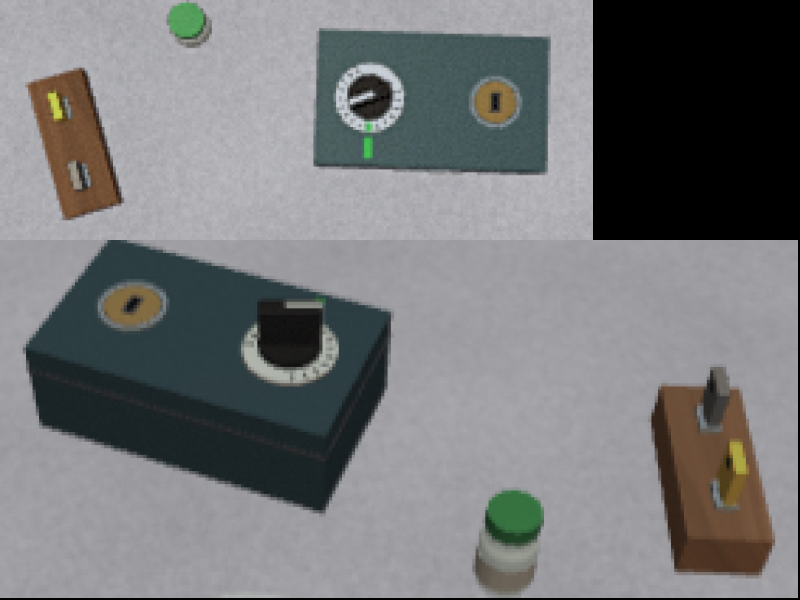

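The crop shows the pointer lying left and slightly down of the dial centre, about 70° clockwise of the mark. The key stand leans about 15°, and the yellow key is in its +y/far slot.

Run:
```python
from h import *;import pickle
np.set_printoptions(precision=4,suppress=True)
d=pickle.load(open("c0.pkl","rb"));t=d["top"];s=d["scene"]
# cylinder
m=mask(t,(10,45,40),(35,255,255),(325,215,357,247));m=cv2.morphologyEx(m,cv2.MORPH_CLOSE,np.ones((7,7)));p,n=cen(m);cyl=plane(t,p,.088)[0];print("cyl top",p,n,cyl)
ms=mask(s,(8,60,40),(35,255,255),(205,148,236,173));ms=cv2.morphologyEx(ms,cv2.MORPH_CLOSE,np.ones((7,7)));p2,n2=cen(ms);print("cyl scene",p2,n2,plane(s,p2,.088)[0],tri(t,p,s,p2))
# dial ring
def ring(c,roi,z):
    m=mask(c,(0,0,110),(180,45,255),roi)
    k=cv2.convexHull(np.vstack([x for x in cv2.findContours(m,0,1)[0]]))
    P=plane(c,k[:,0,:],z)[:,:2]; (a,r)=cv2.minEnclosingCircle((P*1000).astype(np.float32));e=cv2.fitEllipse((P*1000).astype(np.float32));return a,r,e
print("ring top",ring(t,(281,216,310,245),.086));print("ring scene",ring(s,(250,163,288,187),.086))
# box top
m=mask(t,(82,35,20),(105,255,255),(270,200,365,262));print("box top",rect(t,m,.085))
# green mark
m=mask(t,(50,90,90),(75,255,255),(285,235,305,255));p,n=cen(m);print("green",p,n,plane(t,p,.086)[0])
# pointer line top
m=mask(t,(0,0,130),(180,60,255),(287,222,304,238))
mm=cv2.connectedComponentsWithStats(m);print(mm[2],mm[3])
# stand
m=mask(t,(5,70,30),(22,255,255),(165,210,215,280));print("stand",rect(t,m,.04))
my=mask(t,(24,110,90),(38,255,255),(175,222,197,245));p,n=cen(my);print("key top",p,n,plane(t,p,.085)[0])
k=max(cv2.findContours(my,0,1)[0],key=cv2.contourArea);print(cv2.boundingRect(k),cv2.minAreaRect((plane(t,k[:,0,:],.085)[:,:2]*1000).astype(np.float32)))
mg=mask(s,(24,110,90),(38,255,255),(380,180,425,230));print("key scene bbox",cv2.boundingRect(mg))
for r in range(216,250):print(''.join('%4d'%v for v in t["img"][r,282:310,1])) if 222<=r<240 else 0
```

```text
cyl top [340.0341 230.8352] 176 [ 0.539  -0.1984  0.088 ]
cyl scene [220.0184 159.5951] 163 [ 0.5398 -0.1964  0.088 ] (array([ 0.5388, -0.1979,  0.0867]), np.float64(0.0015046873500367379))
ring top ((540.5357666015625, -68.02246856689453), 37.1235237121582, ((540.724609375, -68.14531707763672), (72.92896270751953, 73.2795639038086), 127.34002685546875))
ring scene ((538.335693359375, -67.23723602294922), 36.13062286376953, ((538.0540771484375, -67.19808959960938), (71.21761322021484, 72.86338806152344), 113.12510681152344))
box top ((538.925048828125, -133.27230834960938), (239.28353881835938, 140.6631317138672), 89.6523666381836)
green [295.    245.303] 33 [ 0.4931 -0.0683  0.086 ]
[[     0      0    560    420 235121]
 [   287    222     10     16     57]
 [   300    222      4      2      6]
 [   298    233      6      5     16]] [[279.4955 209.4928]
 [289.5088 230.3333]
 [301.8333 222.3333]
 [301.4375 235.75  ]]
stand ((486.74615478515625, 243.60153198242188), (149.29188537597656, 62.202964782714844), 18.32181167602539)
key top [184.1562 231.9688] 32 [0.5225 0.2571 0.085 ]
(182,
[... 1477 characters left out ...]
62 120 159 123  84  89
  89 101 150 198 207 198 194 121  61  33  34  36  44  42  39  29  39  35  28  65 138 200 209 202 197 120  87  90
  95  92 101 151 199 135 168 200 131  69  44  36  28  38  36  31  34  37  63 137 199 167 193 203 170  96  92  92
  98  94  83  91 194 171 204 204 195 157 108  67  37  37  44  49  53  85 129 199 200 137 145 188  97  81  93  89
 101  95  93 101 155 201 209 164 175 205 202 161  95  91  98 123 134 207 198 166 211 206 190 117  88  86  94  90
  89  94  92  88 103 155 191 172 198 207 200 209 196 198 207 208 195 207 200 144 204 194 153  90  87  92  90  93
  96  98  95  92  90  90 131 197 204 197 149 197 175 186 197 198 143 198 211 195 196 123  92  93  93  91  92  93
```

Box: centre (0.539, -0.133), yaw about 0°, with the dial to cylinder distance measuring 130 mm as it should. The dial is about 1.19 rad clockwise. Next I move above the dial, turning +0.826 rad first.

send_rows:
  motion:
    - {"wz": 0.165}
    - {"wz": 0.165}
    - {"wz": 0.165}
    - {"wz": 0.165}
    - {"wz": 0.166}
    - {"x": -58.3, "y": 1.4}
    - {"x": -58.3, "y": 1.4}
    - {"x": -58.3, "y": 1.4}
    - {"x": -58.3, "y": 1.4}
    - {"x": -58.3, "y": 1.4}
    - {"x": -58.3, "y": 1.4}
    - {"x": -58.3, "y": 1.4}
    - {"x": -58.3, "y": 1.4}
    - {"x": -58.3, "y": 1.4}
    - {"x": -58.3, "y": 1.4}
    - {"x": -58.3, "y": 1.4}
    - {"x": -58.3, "y": 1.4}
    - {"x": -58.3, "y": 1.7}
    - {}
  fingers: 60
  grip_force: 15

```text
$.motion[0]: bad value
```

```bash
cat >> h.py <<'E'
def st(goal=None,yaw=None,pr=True):
    from station import robot
    s=robot.get_state();R=s["orientation"];p=s["ee_pos"];np.set_printoptions(precision=4,suppress=True)
    yw=np.degrees(np.arctan2(R[1,1],R[0,1]))
    if pr:print("t",s["time"],"p",p,"yaw",round(yw,2),"zt",R[:,2],"F",s["force"],"M",s["wrist_torque"],"w",s["grip_width"],"ff",s["finger_force"],"J",np.round(s["joint_pos"],1))
    if yaw is not None:
        print("wz",np.radians(yw-yaw));a=np.radians(yaw);Y=np.array([np.cos(a),np.sin(a),0]);X=np.array([-Y[1],Y[0],0]);R=np.c_[X,Y,[0,0,-1]]
    if goal is not None:print("shift mm",R.T@(np.array(goal)-p)*1000)
E
python3 -c "
from h import *
st((.5395,-.0677,.112),21.7)"
```

```text
t 0.1 p [0.2419 0.6296 0.2328] yaw 68.99 zt [-0.0004 -0.0015 -1.    ] F [-0.2947  0.5541 -0.5746] M [ 0.064   0.0109 -0.0197] w 0.08752373962485313 ff 0.0 J [-75.2  27.4   1.3  89.2  -0.7  63.6  -4.8]
wz 0.8253037407385173
shift mm [-757.9643   18.6634  120.8286]
```

send_rows:
  motion:
    - {"x": 0, "y": 0, "z": 0, "wx": 0, "wy": 0, "wz": 0.165}
    - {"x": 0, "y": 0, "z": 0, "wx": 0, "wy": 0, "wz": 0.165}
    - {"x": 0, "y": 0, "z": 0, "wx": 0, "wy": 0, "wz": 0.165}
    - {"x": 0, "y": 0, "z": 0, "wx": 0, "wy": 0, "wz": 0.165}
    - {"x": 0, "y": 0, "z": 0, "wx": 0, "wy": 0, "wz": 0.165}
    - {"x": -58.3, "y": 1.4, "z": 0, "wx": 0, "wy": 0, "wz": 0}
    - {"x": -58.3, "y": 1.4, "z": 0, "wx": 0, "wy": 0, "wz": 0}
    - {"x": -58.3, "y": 1.4, "z": 0, "wx": 0, "wy": 0, "wz": 0}
    - {"x": -58.3, "y": 1.4, "z": 0, "wx": 0, "wy": 0, "wz": 0}
    - {"x": -58.3, "y": 1.4, "z": 0, "wx": 0, "wy": 0, "wz": 0}
    - {"x": -58.3, "y": 1.4, "z": 0, "wx": 0, "wy": 0, "wz": 0}
    - {"x": -58.3, "y": 1.4, "z": 0, "wx": 0, "wy": 0, "wz": 0}
    - {"x": -58.3, "y": 1.4, "z": 0, "wx": 0, "wy": 0, "wz": 0}
    - {"x": -58.3, "y": 1.4, "z": 0, "wx": 0, "wy": 0, "wz": 0}
    - {"x": -58.3, "y": 1.4, "z": 0, "wx": 0, "wy": 0, "wz": 0}
    - {"x": -58.3, "y": 1.4, "z": 0, "wx": 0, "wy": 0, "wz": 0}
    - {"x": -58.3, "y": 1.4, "z": 0, "wx": 0, "wy": 0, "wz": 0}
    - {"x": -58.3, "y": 1.8, "z": 0, "wx": 0, "wy": 0, "wz": 0}
    - {"x": 0, "y": 0, "z": 0, "wx": 0, "wy": 0, "wz": 0}
  fingers: 60
  grip_force: 15

```text
time: 2.48
ee_pos: [0.5402, -0.0724, 0.2337]
orientation: [[-0.363, 0.932, 0.0], [0.932, 0.363, -0.003], [-0.003, -0.001, -1.0]]
force: [-0.6, 0.4, 0.1]
grip_width: 0.0673
finger_force: 0.0
```

```bash
python3 -c "
from h import *
st((.5395,-.0677,.112),21.7)"
```

```text
t 2.475 p [ 0.5402 -0.0724  0.2337] yaw 21.26 zt [ 0.0004 -0.0026 -1.    ] F [-0.5709  0.3513  0.0671] M [-0.0398  0.0683 -0.0297] w 0.06727277399736457 ff 0.0 J [-27.1  16.8  34.4 108.8 -11.   57.6  33.4]
wz -0.007756668871383669
shift mm [  4.5717   1.0939 121.6593]
```

send_rows:
  motion:
    - {"x": 0, "y": 0, "z": 30, "wx": 0, "wy": 0, "wz": 0}
    - {"x": 0, "y": 0, "z": 30, "wx": 0, "wy": 0, "wz": 0}
    - {"x": 0, "y": 0, "z": 0, "wx": 0, "wy": 0, "wz": 0}

```text
time: 2.85
ee_pos: [0.5378, -0.0658, 0.1717]
orientation: [[-0.371, 0.929, -0.005], [0.929, 0.371, 0.0], [0.002, -0.005, -1.0]]
force: [0.1, 0.1, 1.1]
grip_width: 0.0669
finger_force: 0.0
```

Run:
```python
from h import *
from station import robot
st((.5395,-.0677,.112),21.7)
s=robot.capture("scene");cv2.imwrite("pics/s1.png",cv2.resize(s["img"][120:240,180:340],(800,600),interpolation=3)[:,:,::-1])
```

```text
t 2.85 p [ 0.5378 -0.0658  0.1717] yaw 21.79 zt [-0.0051  0.0001 -1.    ] F [0.0616 0.1242 1.1312] M [-0.0566  0.0207  0.0097] w 0.06691664825140767 ff 0.0 J [-25.4  21.2  32.3 112.4 -14.5  50.6  36.3]
wz 0.0015589239251342921
shift mm [-2.415   0.9151 59.712 ]
```

View pics/s1.png

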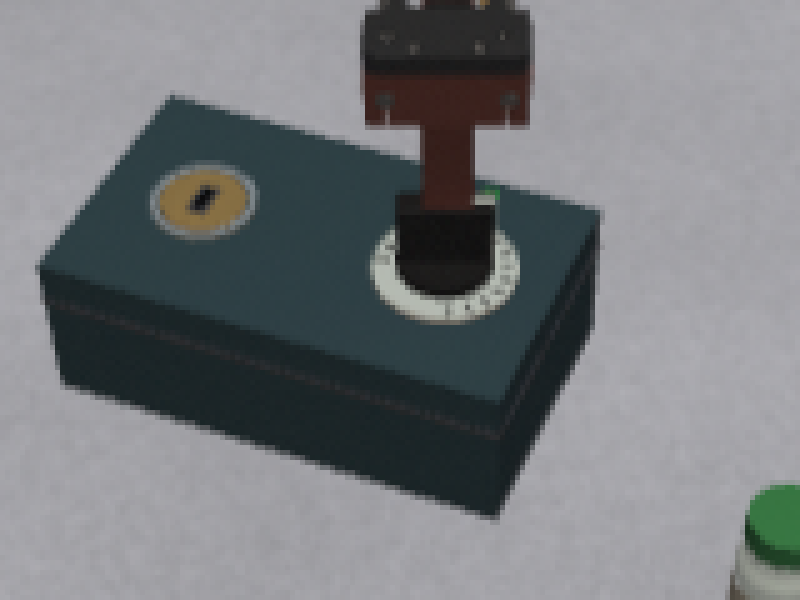

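The near finger at (447,160) lies in front of the bar, centred on it and parallel. Descending, then closing gently.

send_rows:
  motion:
    - {"x": 0, "y": 0, "z": 30, "wx": 0, "wy": 0, "wz": 0}
    - {"x": 0, "y": 1, "z": 29, "wx": 0, "wy": 0, "wz": 0}
    - {"x": 0, "y": 0, "z": 0, "wx": 0, "wy": 0, "wz": 0}

```text
time: 3.28
ee_pos: [0.5401, -0.0661, 0.1144]
orientation: [[-0.371, 0.929, -0.002], [0.929, 0.371, 0.0], [0.001, -0.002, -1.0]]
force: [0.2, -0.2, 1.0]
grip_width: 0.0672
finger_force: 0.0
```

send_rows:
  motion:
    - {"x": 0, "y": 0, "z": 0, "wx": 0, "wy": 0, "wz": 0}
    - {"x": 0, "y": 0, "z": 0, "wx": 0, "wy": 0, "wz": 0}
    - {"x": 0, "y": 0, "z": 0, "wx": 0, "wy": 0, "wz": 0}
    - {"x": 0, "y": 0, "z": 0, "wx": 0, "wy": 0, "wz": 0}
    - {"x": 0, "y": 0, "z": 0, "wx": 0, "wy": 0, "wz": 0}
    - {"x": 0, "y": 0, "z": 0, "wx": 0, "wy": 0, "wz": 0}
  fingers: 255
  grip_force: 15

```text
time: 4.03
ee_pos: [0.5397, -0.0672, 0.1146]
orientation: [[-0.37, 0.929, -0.002], [0.929, 0.37, -0.0], [0.001, -0.002, -1.0]]
force: [-4.2, -0.9, 3.2]
grip_width: 0.0141
finger_force: 15.0
```

```bash
python3 -c "
from h import *
st((.5395,-.0677,.112),90)"
```

```text
t 4.025 p [ 0.5397 -0.0672  0.1146] yaw 21.69 zt [-0.0021 -0.     -1.    ] F [-4.154  -0.9179  3.2264] M [-0.2318  0.8174 -0.0297] w 0.014052605771007882 ff 14.999759048223495 J [-22.9  26.1  29.9 114.7 -18.4  43.9  39.6]
wz -1.1921854599937525
shift mm [ 0.1816 -0.5448  2.6008]
```

send_rows:
  motion:
    - {"x": 0, "y": -0.5, "z": 0, "wx": 0, "wy": 0, "wz": -0.149}
    - {"x": 0, "y": 0, "z": 0, "wx": 0, "wy": 0, "wz": -0.149}
    - {"x": 0, "y": 0, "z": 0, "wx": 0, "wy": 0, "wz": -0.149}
    - {"x": 0, "y": 0, "z": 0, "wx": 0, "wy": 0, "wz": -0.149}
    - {"x": 0, "y": 0, "z": 0, "wx": 0, "wy": 0, "wz": -0.149}
    - {"x": 0, "y": 0, "z": 0, "wx": 0, "wy": 0, "wz": -0.149}
    - {"x": 0, "y": 0, "z": 0, "wx": 0, "wy": 0, "wz": -0.149}
    - {"x": 0, "y": 0, "z": 0, "wx": 0, "wy": 0, "wz": -0.149}
    - {"x": 0, "y": 0, "z": 0, "wx": 0, "wy": 0, "wz": 0}
    - {"x": 0, "y": 0, "z": 0, "wx": 0, "wy": 0, "wz": 0}

```text
time: 5.28
ee_pos: [0.5399, -0.0669, 0.1146]
orientation: [[-1.0, 0.003, -0.001], [0.003, 1.0, 0.0], [0.001, 0.0, -1.0]]
force: [-1.9, 1.5, 3.8]
grip_width: 0.0138
finger_force: 15.0
```

```bash
python3 -c "
from h import *
st((.5395,-.0677,.112),90)"
```

```text
t 5.275 p [ 0.5399 -0.0669  0.1146] yaw 89.84 zt [-0.0008  0.0003 -1.    ] F [-1.8771  1.4795  3.8073] M [0.1867 0.4889 0.0107] w 0.013821037528069216 ff 14.999955296516418 J [ -9.4  23.9  12.4 113.8  -7.4  43.   97.2]
wz -0.0027287256255859667
shift mm [ 0.3629 -0.8333  2.5928]
```

send_rows:
  motion:
    - {"x": 0, "y": 0, "z": 0, "wx": 0, "wy": 0, "wz": 0}
    - {"x": 0, "y": 0, "z": 0, "wx": 0, "wy": 0, "wz": 0}
    - {"x": 0, "y": 0, "z": 0, "wx": 0, "wy": 0, "wz": 0}
    - {"x": 0, "y": 0, "z": -30, "wx": 0, "wy": 0, "wz": 0}
    - {"x": 0, "y": 0, "z": -40, "wx": 0, "wy": 0, "wz": 0}
    - {"x": 0, "y": 0, "z": -40, "wx": 0, "wy": 0, "wz": 0}
    - {"x": 0, "y": 45, "z": 0, "wx": 0, "wy": 0, "wz": 0}
    - {"x": 0, "y": 45, "z": 0, "wx": 0, "wy": 0, "wz": 0}
    - {"x": 0, "y": 45, "z": 0, "wx": 0, "wy": 0, "wz": 0}
    - {"x": 0, "y": 45, "z": 0, "wx": 0, "wy": 0, "wz": 0}
    - {"x": 0, "y": 0, "z": 0, "wx": 0, "wy": 0, "wz": 0}
    - {"x": 0, "y": 0, "z": 0, "wx": 0, "wy": 0, "wz": 0}
  fingers: 130

```text
time: 6.78
ee_pos: [0.5402, 0.1123, 0.2245]
orientation: [[-1.0, 0.0, -0.0], [0.0, 1.0, -0.001], [0.0, -0.001, -1.0]]
force: [-0.1, 0.1, 0.3]
grip_width: 0.0427
finger_force: 0.0
```

Run:
```python
from h import *;import pickle
from station import robot
st()
d={n:robot.capture(n) for n in("scene","top")};pickle.dump(d,open("c1.pkl","wb"));t=d["top"];s=d["scene"]
b=s["img"][130:250,180:425];a=t["img"][200:280,165:375]
o=np.zeros((600,800,3),np.uint8);o[:300,:788]=cv2.resize(a,(788,300),interpolation=3);o[300:,:612]=cv2.resize(b,(612,300),interpolation=3)
cv2.imwrite("pics/c1.png",o[:,:,::-1])
# pointer top
m=mask(t,(0,0,120),(180,60,255),(289,226,302,242));n,l,stt,ce=cv2.connectedComponentsWithStats(m);print(stt[1:],ce[1:])
for r in range(222,250):print(r,''.join('%4d'%v for v in t["img"][r,284:308,1]))
# keys
for nm,lo,hi,roi in(("yel",(24,110,90),(38,255,255),(395,195,420,225)),):
    m=mask(s,lo,hi,roi);print(nm,cen(m),cv2.boundingRect(m))
```

```text
t 6.775 p [0.5402 0.1123 0.2245] yaw 89.98 zt [-0.0002 -0.0007 -1.    ] F [-0.1376  0.0796  0.3148] M [ 0.0073 -0.0285  0.0208] w 0.04270128206731773 ff 0.0 J [-25.9  16.3   9.3 107.3  -3.1  56.7  74.7]
[[295 227   7  15  47]
 [289 234   6   8  28]] [[297.5106 235.7872]
 [291.     237.9286]]
222   94 111 183 217 207 180 204 124  66  34  31  45  35  28  34 106 170 208 213 213 214 181 109  89
223  114 156 152 202 216 201 133  55  31  20  36  45  47  35  29  40  67 136 206 212 210 215 160  97
224  139 211 205 188 203 127  52  31  38  41  39  44  44  44  33  37  26  52 128 207 214 215 206 112
225  149 211 208 211 161  65  35  43  39  40  41  39  37  37  30  35  43  39  66 166 212 217 212 153
226  186 175 178 208  96  31  38  42  41  33  42  48  60  45  28  40  47  33  51 134 214 203 202 162
227  212 206 178 204  97  37  39  41  41  24  48 100 144  58  24  39  40  37  23  86 211 176 151 200
228  217 210 209 161  58  29  43  40  41  29  61 154 217  97  18  42  47  41  34  82 212 213 213 216
229  213 175 208 167  57  34  40  48  43  22  70 186 222  95  15  38  45  44  39  66 174 210 207 210
[... 1376 characters left out ...]
90  94  91  96  97  95  96  97  95  93
244  100 103 100  97  98 102  98 101  91 119 196 198 170 100  96  98  99  92 101  96  97 101 100  98
245   98 103 102  99 101  96 101  98  95 110 203 203 170  97  94  98 100 100  92  95  97  99  93  97
246   98  99  97 100 102  96 102  93  90 109 202 200 169 100  92 101  98  98  96  96  91  97  97  97
247   95  97  96  97 100  98 100  96  91 107 197 201 171  98  93  94 101  95  98 101  97  98  92  94
248   96  95 104  95 101  96  93  98  98 111 201 203 169  98  90  98  93  97  99  96  97 100  98  95
249  101  97 100 101  95 100  95  92  96 116 202 201 170 100  96  93  96  94 100  96  96  94 100  97
yel (array([406.3143, 206.3143]), 35) (404, 202, 5, 10)
```

View pics/c1.png

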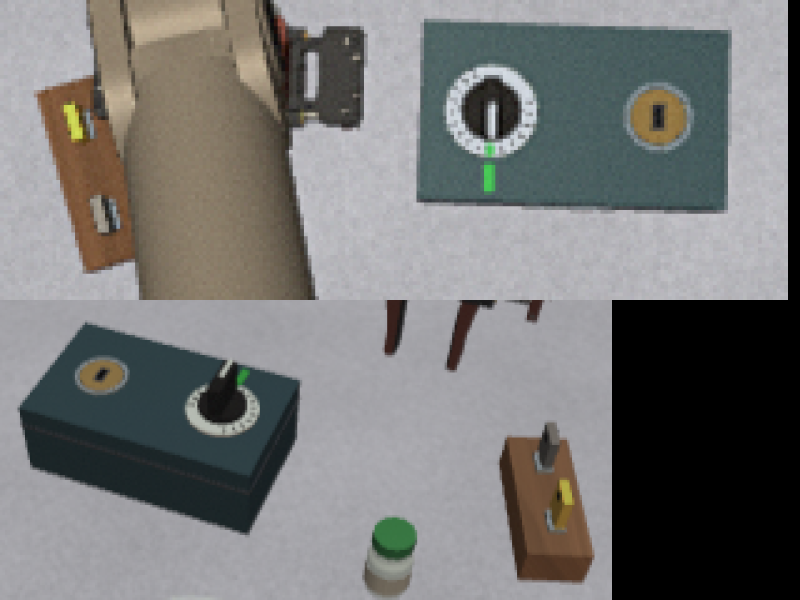

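The dial pointer at (491,120) in the crop points straight at the green mark (490,175), so the dial is zeroed. Next is the key, cross-checking its position first.

Run:
```python
from h import *;import pickle
d=pickle.load(open("c0.pkl","rb"));t=d["top"];s=d["scene"]
print(plane(s,[[406.3,206.3]],.068),plane(s,[[406.5,202.5]],.085),plane(t,[[184.2,232]],.085))
mt=mask(t,(20,70,60),(40,255,255),(175,222,197,245));ms=mask(s,(20,70,60),(40,255,255),(395,195,420,225));print(cen(mt),cen(ms),cv2.boundingRect(ms),plane(t,cen(mt)[0],.085))
m=mask(s,(3,60,20),(22,255,255),(375,180,425,250));
for y in range(200,226,1):print(y,''.join('%4d'%v for v in s["img"][y,398:416,0]))
st((.5222,.2560,.130),107.8)
```

```text
[[0.50550816 0.26042999 0.068     ]] [[0.51060997 0.25746831 0.085     ]] [[0.52245685 0.25691945 0.085     ]]
(array([184.25, 232.  ]), 48) (array([404.46280992, 210.99173554]), 121) (401, 201, 9, 21) [[0.52246114 0.25677298 0.085     ]]
200  103 102 103 105 108 110 114 115 112 112 112 111 133 159 158 159 159 157
201  103 101 102 105 108 105 129 130 128 121 113 112 123 160 159 158 159 158
202  104 102 103 105 106  95 161 163 160 147 112 112 116 153 157 160 161 157
203  104 102 103 104 105  88 171 172 172 168 116 113 115 143 158 162 161 156
204  105 103 102 103 101  85 169 172 172 169 130 113 114 137 159 161 159 158
205  104 103 102 102  94  84 156 173 171 170 139 112 113 131 159 158 157 158
206  105 104 102 101  82  62 116 172 172 170 149 112 112 118 156 155 154 156
207  105 103 102  94  77  28  71 171 172 173 168 107 112 116 152 157 157 156
208  105 104 102  89  77  18  66 170 173 172 168 111 112 115 137 159 158 157
209  104 105 101  83  78  33  72 168 171 172 170 138 111 113 134 157 158 159
210  104 104  94  80  79  61  79 146 172 172 170 143 111 113 124 155 156 159
211  105 103  
[... 705 characters left out ...]
20 120 128 113 112 115 117 112 109 108 113 121 152
221  108  72 114 114 115 112 115 131 112 113 114 117 114 109 108 111 119 136
222  108  87  96  97  94  95  97  97 107 113 113 117 116 110 109 112 119 135
223  109 104 101 101 100 101  97  98 104 113 113 115 117 110 109 113 117 127
224  109 109 108 108 107 106 106 108 109 112 113 114 117 112 110 111 117 121
225  108 110 108 107 108 107 106 108 108 110 114 113 117 114 109 110 116 120
t 6.875 p [0.5403 0.1113 0.2246] yaw 89.87 zt [ 0.     -0.0006 -1.    ] F [ 0.0677 -0.662  -0.2481] M [ 0.0029 -0.0289 -0.0243] w 0.04301842294874763 ff 0.0 J [-25.8  16.3   9.3 107.3  -3.1  56.7  74.7]
wz -0.31299302286543046
shift mm [-26.9684 143.3006  94.639 ]
```

send_rows:
  motion:
    - {"x": 0, "y": 0, "z": 0, "wx": 0, "wy": 0, "wz": -0.156}
    - {"x": 0, "y": 0, "z": 0, "wx": 0, "wy": 0, "wz": -0.156}
    - {"x": -7, "y": 36, "z": 0, "wx": 0, "wy": 0, "wz": 0}
    - {"x": -7, "y": 36, "z": 24, "wx": 0, "wy": 0, "wz": 0}
    - {"x": -7, "y": 36, "z": 35, "wx": 0, "wy": 0, "wz": 0}
    - {"x": -6.4, "y": 36.5, "z": 35, "wx": 0, "wy": 0, "wz": 0}
    - {"x": 0, "y": 0, "z": 0, "wx": 0, "wy": 0, "wz": 0}
    - {"x": 0, "y": 0, "z": 0, "wx": 0, "wy": 0, "wz": 0}

```text
time: 7.88
ee_pos: [0.5228, 0.2572, 0.131]
orientation: [[-0.952, -0.305, 0.001], [-0.305, 0.952, -0.001], [-0.0, -0.001, -1.0]]
force: [0.7, -0.1, 0.9]
grip_width: 0.0432
finger_force: 0.0
```

Run:
```python
from h import *
from station import robot
st((.5222,.2573,.063),107.8)
s=robot.capture("scene");cv2.imwrite("pics/s2.png",cv2.resize(s["img"][150:255,350:490],(800,600),interpolation=3)[:,:,::-1])
```

```text
t 7.875 p [0.5228 0.2572 0.131 ] yaw 107.76 zt [ 0.0006 -0.0009 -1.    ] F [ 0.6906 -0.104   0.852 ] M [-0.0109  0.0056  0.0295] w 0.04316291153531401 ff 0.0 J [-34.4  25.4   2.6 107.5  -1.4  47.1  76.7]
wz -0.0006272694862331224
shift mm [ 0.5354  0.2591 68.004 ]
```

View pics/s2.png

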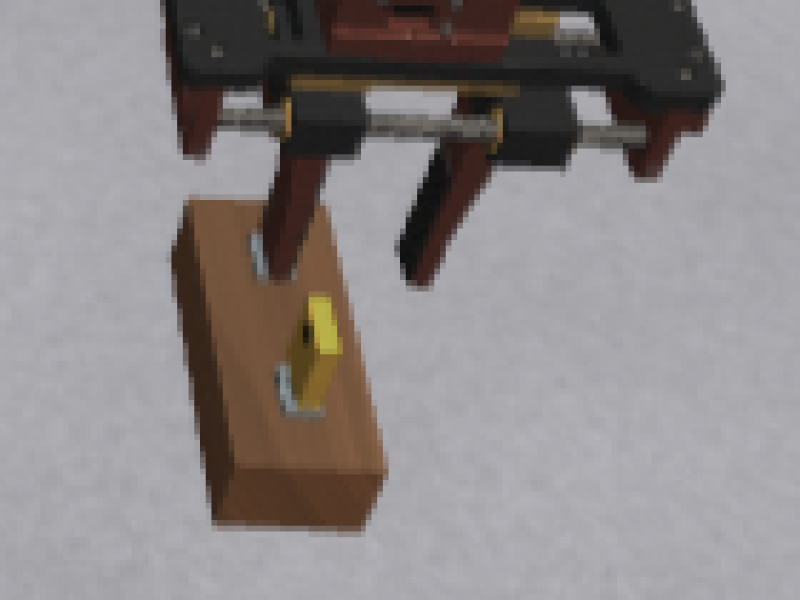

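The fingers straddle the yellow key's thickness, with the tips at (280,283) and (412,283) and the key top at (325,325). Descending and closing gently.

send_rows:
  motion:
    - {"x": 0, "y": 0, "z": 24, "wx": 0, "wy": 0, "wz": 0}
    - {"x": 0, "y": 0, "z": 24, "wx": 0, "wy": 0, "wz": 0}
    - {"x": 0, "y": 0, "z": 19, "wx": 0, "wy": 0, "wz": 0}
    - {"x": 0, "y": 0, "z": 0, "wx": 0, "wy": 0, "wz": 0}

```text
time: 8.43
ee_pos: [0.5217, 0.2577, 0.063]
orientation: [[-0.952, -0.306, -0.001], [-0.306, 0.952, -0.001], [0.002, -0.001, -1.0]]
force: [-0.2, -0.3, 0.1]
grip_width: 0.0428
finger_force: 0.0
```

send_rows:
  motion:
    - {"x": 0, "y": 0, "z": 0, "wx": 0, "wy": 0, "wz": 0}
    - {"x": 0, "y": 0, "z": 0, "wx": 0, "wy": 0, "wz": 0}
    - {"x": 0, "y": 0, "z": 0, "wx": 0, "wy": 0, "wz": 0}
    - {"x": 0, "y": 0, "z": 0, "wx": 0, "wy": 0, "wz": 0}
    - {"x": 0, "y": 0, "z": 0, "wx": 0, "wy": 0, "wz": 0}
    - {"x": 0, "y": 0, "z": 0, "wx": 0, "wy": 0, "wz": 0}
  fingers: 255
  grip_force: 6

```text
time: 9.18
ee_pos: [0.5221, 0.2592, 0.0641]
orientation: [[-0.952, -0.307, 0.0], [-0.307, 0.952, 0.0], [-0.001, 0.0, -1.0]]
force: [-1.7, -0.7, 4.4]
grip_width: 0.01
finger_force: 6.0
```

Run:
```python
from h import *
st((.5222,.2573,.063),107.8)
```

```text
t 9.175 p [0.5221 0.2592 0.0641] yaw 107.89 zt [ 0.0004  0.0003 -1.    ] F [-1.6792 -0.6617  4.433 ] M [-0.0144  0.1818  0.0162] w 0.009989217023512367 ff 6.000147834420204 J [-34.1  30.8   2.1 109.6  -1.7  39.6  76.8]
wz 0.0015713059520677851
shift mm [ 0.4532 -1.8342  1.0609]
```

send_rows:
  motion:
    - {"x": 0, "y": 0, "z": 0, "wx": 0, "wy": 0, "wz": 0}
    - {"x": 0, "y": 0, "z": 0, "wx": 0, "wy": 0, "wz": 0}
    - {"x": 0, "y": 0, "z": -10, "wx": 0, "wy": 0, "wz": 0}
    - {"x": 0, "y": 0, "z": -15, "wx": 0, "wy": 0, "wz": 0}
    - {"x": 0, "y": 0, "z": -20, "wx": 0, "wy": 0, "wz": 0}
    - {"x": 0, "y": 0, "z": -40, "wx": 0, "wy": 0, "wz": 0}
    - {"x": 0, "y": 0, "z": -50, "wx": 0, "wy": 0, "wz": 0}
    - {"x": 0, "y": 0, "z": 0, "wx": 0, "wy": 0, "wz": 0.155}
    - {"x": 0, "y": 0, "z": 0, "wx": 0, "wy": 0, "wz": 0.156}
    - {"x": 0, "y": 0, "z": 0, "wx": 0, "wy": 0, "wz": 0}
    - {"x": 0, "y": 0, "z": 0, "wx": 0, "wy": 0, "wz": 0}
  fingers: 255
  grip_force: 45

```text
time: 10.55
ee_pos: [0.5217, 0.259, 0.1989]
orientation: [[-1.0, -0.004, -0.0], [-0.004, 1.0, 0.0], [0.0, 0.0, -1.0]]
force: [-0.1, -0.3, -0.4]
grip_width: 0.0099
finger_force: 45.0
```

Run:
```python
from h import *
st((.5392,-.1970,.153),90)
```

```text
t 10.55 p [0.5217 0.259  0.1989] yaw 90.25 zt [-0.0001  0.     -1.    ] F [-0.1176 -0.3439 -0.3988] M [0.0016 0.0013 0.0271] w 0.009852444846173479 ff 45.00000536441803 J [-37.7  20.7   6.5 104.5  -2.8  54.9  60.3]
wz 0.004304227778702041
shift mm [ -17.499  -455.9897   45.9212]
```

send_rows:
  motion:
    - {"x": -2, "y": -50.6, "z": 0, "wx": 0, "wy": 0, "wz": 0.004}
    - {"x": -2, "y": -50.6, "z": 0, "wx": 0, "wy": 0, "wz": 0}
    - {"x": -2, "y": -50.6, "z": 0, "wx": 0, "wy": 0, "wz": 0}
    - {"x": -2, "y": -50.6, "z": 0, "wx": 0, "wy": 0, "wz": 0}
    - {"x": -2, "y": -50.7, "z": 0, "wx": 0, "wy": 0, "wz": 0}
    - {"x": -2, "y": -50.7, "z": 0, "wx": 0, "wy": 0, "wz": 0}
    - {"x": -2, "y": -50.7, "z": 0, "wx": 0, "wy": 0, "wz": 0}
    - {"x": -2, "y": -50.7, "z": 0, "wx": 0, "wy": 0, "wz": 0}
    - {"x": -1.5, "y": -50.7, "z": 0, "wx": 0, "wy": 0, "wz": 0}
    - {"x": 0, "y": 0, "z": 20, "wx": 0, "wy": 0, "wz": 0}
    - {"x": 0, "y": 0, "z": 20, "wx": 0, "wy": 0, "wz": 0}
    - {"x": 0, "y": 0, "z": 0, "wx": 0, "wy": 0, "wz": 0}
    - {"x": 0, "y": 0, "z": 0, "wx": 0, "wy": 0, "wz": 0}

```text
time: 12.18
ee_pos: [0.5387, -0.197, 0.1593]
orientation: [[-1.0, 0.002, 0.001], [0.002, 1.0, -0.0], [-0.001, -0.0, -1.0]]
force: [1.2, -0.2, -0.3]
grip_width: 0.0093
finger_force: 45.0
```

Run:
```python
from h import *;import pickle
from station import robot
st((.5392,-.1970,.1121),90)
s=robot.capture("scene");pickle.dump(s,open("c3.pkl","wb"));cv2.imwrite("pics/s3.png",cv2.resize(s["img"][120:210,180:300],(800,600),interpolation=3)[:,:,::-1])
t=robot.capture("top");m=mask(t,(24,110,90),(38,255,255),(300,200,380,260));print(m.sum()/255)
def proj(c,P):
    f=210/np.tan(np.radians(c["vertical_fov"])/2);q=(np.atleast_2d(P)-c["origin"])@np.array(c["attitude"]);return q[:,:2]/q[:,2:]*f+[c["cx"],c["cy"]]
p=robot.get_state()["ee_pos"];o=p-[0,0,.0241]
print("tip,shoulder,headtop pred",(proj(s,[o-[0,0,.026],o,o+[0,0,.045],[.5392,-.197,.088]])-[180,120])*800/120)
```

```text
t 12.175 p [ 0.5387 -0.197   0.1593] yaw 89.9 zt [ 0.0006 -0.0001 -1.    ] F [ 1.1692 -0.2177 -0.2874] M [ 0.0476 -0.0173  0.0265] w 0.009340947465824685 ff 44.99986946582794 J [  1.   23.1  16.4 108.3  -8.3  49.7 111.4]
wz -0.0016978417472846142
shift mm [-0.5291 -0.0182 47.1806]
2.0
tip,shoulder,headtop pred [[260.8608 218.1287]
 [254.0149 162.9129]
 [241.4938  61.9229]
 [265.9696 262.6133]]
```

View pics/s3.png

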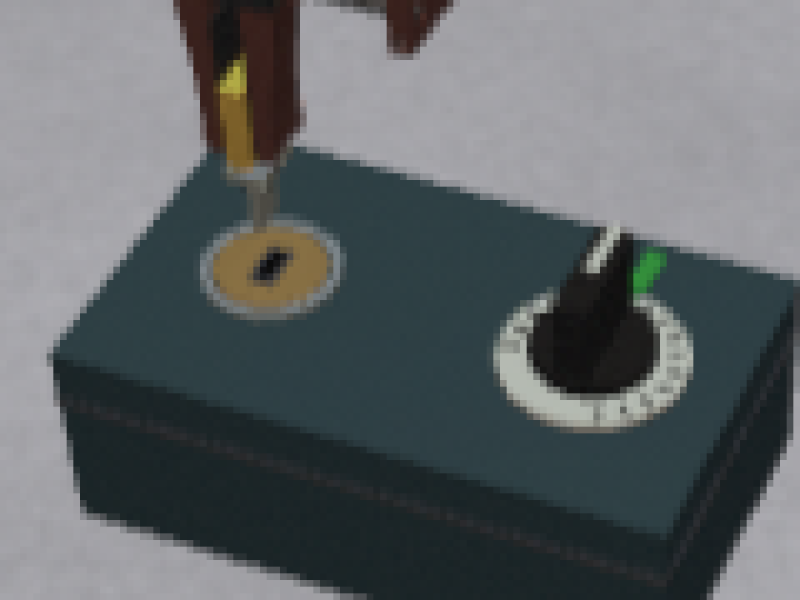

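The key hangs upright. Its tip at (264,230) is right behind and above the keyhole (271,265), matching the predicted offset within about 1 mm. Entering the funnel slowly.

send_rows:
  motion:
    - {"x": -0.5, "y": 0, "z": 10, "wx": 0, "wy": 0, "wz": 0}
    - {"x": 0, "y": 0, "z": 8, "wx": 0, "wy": 0, "wz": 0}
    - {"x": 0, "y": 0, "z": 3, "wx": 0, "wy": 0, "wz": 0}
    - {"x": 0, "y": 0, "z": 3, "wx": 0, "wy": 0, "wz": 0}
    - {"x": 0, "y": 0, "z": 0, "wx": 0, "wy": 0, "wz": 0}
    - {"x": 0, "y": 0, "z": 0, "wx": 0, "wy": 0, "wz": 0}

```text
time: 13.02
ee_pos: [0.5389, -0.197, 0.1348]
orientation: [[-1.0, 0.003, 0.0], [0.003, 1.0, -0.0], [-0.0, -0.0, -1.0]]
force: [-0.3, 1.5, -0.5]
grip_width: 0.0101
finger_force: 45.0
```

```bash
python3 -c "
from h import *
st((.5392,-.1970,.1121),90)"
```

```text
t 13.025 p [ 0.5389 -0.197   0.1348] yaw 89.84 zt [ 0.0003 -0.     -1.    ] F [-0.3467  1.5328 -0.5432] M [ 0.0005 -0.0673  0.0088] w 0.010064231490440865 ff 44.99989449977875 J [  1.5  24.9  15.9 109.3  -9.1  46.9 112. ]
wz -0.0028251020103220543
shift mm [-0.2934  0.0029 22.7016]
```

send_rows:
  motion:
    - {"x": 0, "y": 0.5, "z": 2, "wx": 0, "wy": 0, "wz": 0}
    - {"x": 0, "y": 0, "z": 2, "wx": 0, "wy": 0, "wz": 0}
    - {"x": 0, "y": 0, "z": 2, "wx": 0, "wy": 0, "wz": 0}
    - {"x": 0, "y": 0, "z": 0, "wx": 0, "wy": 0, "wz": 0}

```text
time: 13.52
ee_pos: [0.5387, -0.1965, 0.1285]
orientation: [[-1.0, 0.003, -0.0], [0.003, 1.0, 0.0], [0.0, 0.0, -1.0]]
force: [-0.5, 0.1, -1.5]
grip_width: 0.0099
finger_force: 45.0
```

```bash
python3 -c "
from h import *
st((.5392,-.1970,.1121),90)"
```

```text
t 13.525 p [ 0.5387 -0.1965  0.1285] yaw 89.83 zt [-0.0002  0.     -1.    ] F [-0.4878  0.0796 -1.4929] M [ 0.0129  0.034  -0.0011] w 0.009886509587730465 ff 44.9998015165329 J [  1.6  25.4  15.7 109.6  -9.3  46.2 112.1]
wz -0.0029144932754994277
shift mm [-0.4518 -0.5102 16.3962]
```

It is in the slot with low side force. Pushing on through the pins.

send_rows:
  motion:
    - {"x": 0, "y": 0, "z": 1.5, "wx": 0, "wy": 0, "wz": 0}
    - {"x": 0, "y": 0, "z": 1.5, "wx": 0, "wy": 0, "wz": 0}
    - {"x": 0, "y": 0, "z": 1.5, "wx": 0, "wy": 0, "wz": 0}
    - {"x": 0, "y": 0, "z": 1.5, "wx": 0, "wy": 0, "wz": 0}
    - {"x": 0, "y": 0, "z": 0, "wx": 0, "wy": 0, "wz": 0}
    - {"x": 0, "y": 0, "z": 0, "wx": 0, "wy": 0, "wz": 0}

```text
time: 14.28
ee_pos: [0.5387, -0.1965, 0.1224]
orientation: [[-1.0, 0.003, -0.0], [0.003, 1.0, -0.0], [0.0, -0.0, -1.0]]
force: [0.5, -2.7, -1.1]
grip_width: 0.0099
finger_force: 45.0
```

```bash
python3 -c "
from h import *
st((.5392,-.1970,.1121),90)"
```

```text
t 14.275 p [ 0.5387 -0.1965  0.1224] yaw 89.84 zt [-0.0004 -0.0001 -1.    ] F [ 0.5014 -2.7445 -1.095 ] M [-0.5203 -0.1326  0.025 ] w 0.009925543937670563 ff 44.99930262565613 J [  1.7  25.9  15.6 109.8  -9.5  45.5 112.3]
wz -0.0027626736547211365
shift mm [-0.5479 -0.5259 10.3211]
```

send_rows:
  motion:
    - {"x": 0, "y": -0.3, "z": 1.5, "wx": 0, "wy": 0, "wz": 0}
    - {"x": 0, "y": 0, "z": 1.5, "wx": 0, "wy": 0, "wz": 0}
    - {"x": 0, "y": 0, "z": 1.5, "wx": 0, "wy": 0, "wz": 0}
    - {"x": 0, "y": 0, "z": 1.5, "wx": 0, "wy": 0, "wz": 0}
    - {"x": 0, "y": 0, "z": 0, "wx": 0, "wy": 0, "wz": 0}
    - {"x": 0, "y": 0, "z": 0, "wx": 0, "wy": 0, "wz": 0}

```text
time: 15.02
ee_pos: [0.5389, -0.1965, 0.1164]
orientation: [[-1.0, 0.003, -0.0], [0.003, 1.0, 0.0], [0.0, 0.0, -1.0]]
force: [1.6, 0.2, -1.7]
grip_width: 0.0097
finger_force: 45.0
```

```bash
python3 -c "
from h import *
st((.5392,-.1970,.1121),90)"
```

```text
t 15.025 p [ 0.5389 -0.1965  0.1164] yaw 89.85 zt [-0.      0.0002 -1.    ] F [ 1.6019  0.1522 -1.7319] M [ 0.0477 -0.3961 -0.005 ] w 0.009652064265489115 ff 44.99948859214783 J [  1.8  26.4  15.4 110.   -9.7  44.9 112.5]
wz -0.002569060907499113
shift mm [-0.3139 -0.5469  4.2818]
```

send_rows:
  motion:
    - {"x": 0, "y": 0, "z": 1.5, "wx": 0, "wy": 0, "wz": 0}
    - {"x": 0, "y": 0, "z": 1.5, "wx": 0, "wy": 0, "wz": 0}
    - {"x": 0, "y": 0, "z": 1.5, "wx": 0, "wy": 0, "wz": 0}
    - {"x": 0, "y": 0, "z": 1, "wx": 0, "wy": 0, "wz": 0}
    - {"x": 0, "y": 0, "z": 0, "wx": 0, "wy": 0, "wz": 0}
    - {"x": 0, "y": 0, "z": 0, "wx": 0, "wy": 0, "wz": 0}

```text
time: 15.78
ee_pos: [0.5388, -0.1966, 0.1119]
orientation: [[-1.0, 0.003, 0.0], [0.003, 1.0, 0.001], [-0.0, 0.001, -1.0]]
force: [-2.2, 2.2, 9.4]
grip_width: 0.0098
finger_force: 45.0
```

```bash
python3 -c "
from h import *
st((.5392,-.1970,.1121),90)"
```

```text
t 15.775 p [ 0.5388 -0.1966  0.1119] yaw 89.84 zt [ 0.      0.0006 -1.    ] F [-2.2437  2.194   9.4183] M [ 0.5525  0.6231 -0.0133] w 0.009767334262054408 ff 45.00251233577728 J [  2.   26.8  15.3 110.1  -9.8  44.3 112.6]
wz -0.002836904194248096
shift mm [-0.4281 -0.4025 -0.1584]
```

At the predicted home height (0.112) with 9 N of reaction. One firmer press with a slight rock to confirm.

send_rows:
  motion:
    - {"x": 0, "y": 0, "z": 0.8, "wx": 0, "wy": 0, "wz": 0.03}
    - {"x": 0, "y": 0, "z": 0, "wx": 0, "wy": 0, "wz": -0.06}
    - {"x": 0, "y": 0, "z": 0, "wx": 0, "wy": 0, "wz": 0.03}
    - {"x": 0, "y": 0, "z": 0, "wx": 0, "wy": 0, "wz": 0}

```text
time: 16.27
ee_pos: [0.539, -0.1967, 0.1119]
orientation: [[-1.0, 0.003, 0.001], [0.003, 1.0, 0.001], [-0.001, 0.001, -1.0]]
force: [-4.4, 2.1, 15.1]
grip_width: 0.0101
finger_force: 45.0
```

```bash
python3 -c "
from h import *
st((.5392,-.1970,.1121),90)"
```

```text
t 16.275 p [ 0.539  -0.1967  0.1119] yaw 89.81 zt [ 0.0006  0.0006 -1.    ] F [-4.4123  2.0507 15.0856] M [0.6815 1.0645 0.068 ] w 0.010079785891744712 ff 45.004152059555054 J [  2.   26.8  15.3 110.1  -9.9  44.3 112.6]
wz -0.0032320089004202195
shift mm [-0.2467 -0.2791 -0.204 ]
```

send_rows:
  motion:
    - {"x": 0, "y": 0, "z": -0.5, "wx": 0, "wy": 0, "wz": 0.15}
    - {"x": 0, "y": 0, "z": 0, "wx": 0, "wy": 0, "wz": 0.15}
    - {"x": 0, "y": 0, "z": 0, "wx": 0, "wy": 0, "wz": 0.15}
    - {"x": 0, "y": 0, "z": 0, "wx": 0, "wy": 0, "wz": 0.15}
    - {"x": 0, "y": 0, "z": 0, "wx": 0, "wy": 0, "wz": 0.15}
    - {"x": 0, "y": 0, "z": 0, "wx": 0, "wy": 0, "wz": 0.15}
    - {"x": 0, "y": 0, "z": 0, "wx": 0, "wy": 0, "wz": 0.15}
    - {"x": 0, "y": 0, "z": 0, "wx": 0, "wy": 0, "wz": 0.15}
    - {"x": 0, "y": 0, "z": 0, "wx": 0, "wy": 0, "wz": 0.15}
    - {"x": 0, "y": 0, "z": 0, "wx": 0, "wy": 0, "wz": 0.15}
    - {"x": 0, "y": 0, "z": 0, "wx": 0, "wy": 0, "wz": 0}

```text
time: 17.65
ee_pos: [0.5388, -0.1975, 0.1119]
orientation: [[-0.066, 0.998, 0.0], [0.998, 0.066, -0.0], [-0.0, 0.0, -1.0]]
force: [-3.0, 0.6, 12.3]
grip_width: 0.0098
finger_force: 45.0
```

```bash
python3 -c "
from h import *
st((.5392,-.1970,.1121),-6)"
```

```text
t 17.65 p [ 0.5388 -0.1975  0.1119] yaw 3.79 zt [ 0.0003 -0.0005 -1.    ] F [-2.9725  0.6471 12.2677] M [0.0844 0.9173 0.1088] w 0.009759400267114306 ff 45.00499606132507 J [-14.4  30.9  37.7 111.2 -25.6  46.4  41.2]
wz 0.17082465932034552
shift mm [ 0.4928  0.341  -0.1733]
```

Torque is 0.11 N m, which the spring explains. Turning on to the stop.

send_rows:
  motion:
    - {"x": 0, "y": 0, "z": 0, "wx": 0, "wy": 0, "wz": 0.06}
    - {"x": 0, "y": 0, "z": 0, "wx": 0, "wy": 0, "wz": 0.06}
    - {"x": 0, "y": 0, "z": 0, "wx": 0, "wy": 0, "wz": 0.05}
    - {"x": 0, "y": 0, "z": 0, "wx": 0, "wy": 0, "wz": 0}
    - {"x": 0, "y": 0, "z": 0, "wx": 0, "wy": 0, "wz": 0}

```text
time: 18.27
ee_pos: [0.5387, -0.1975, 0.1119]
orientation: [[0.102, 0.995, 0.0], [0.995, -0.102, -0.0], [-0.0, 0.0, -1.0]]
force: [-3.3, 1.0, 12.7]
grip_width: 0.0099
finger_force: 45.0
```

```bash
python3 -c "
from h import *
st((.5392,-.1970,.1121),-6)"
```

```text
t 18.275 p [ 0.5387 -0.1975  0.1119] yaw -5.86 zt [ 0.0004 -0.0001 -1.    ] F [-3.265   0.9662 12.7325] M [0.0634 0.8861 0.0711] w 0.009874121423466352 ff 45.00472605228424 J [-16.1  31.6  40.2 111.3 -27.6  46.9  33.4]
wz 0.002408914122533271
shift mm [ 0.5078  0.4141 -0.1531]
```

send_rows:
  motion:
    - {"x": 0, "y": 0, "z": 0, "wx": 0, "wy": 0, "wz": 0.04}
    - {"x": 0, "y": 0, "z": 0, "wx": 0, "wy": 0, "wz": 0.02}
    - {"x": 0, "y": 0, "z": 0, "wx": 0, "wy": 0, "wz": 0}
    - {"x": 0, "y": 0, "z": 0, "wx": 0, "wy": 0, "wz": 0}

```text
time: 18.77
ee_pos: [0.5387, -0.1974, 0.1119]
orientation: [[0.161, 0.987, 0.0], [0.987, -0.161, -0.0], [0.0, 0.0, -1.0]]
force: [-4.0, 0.3, 11.8]
grip_width: 0.0099
finger_force: 45.0
```

```bash
python3 -c "
from h import *
st((.5392,-.1970,.1121),-6)"
```

```text
t 18.775 p [ 0.5387 -0.1974  0.1119] yaw -9.29 zt [ 0.0003 -0.     -1.    ] F [-4.0419  0.2563 11.8278] M [0.1279 0.9058 0.1699] w 0.009916036104854456 ff 45.00705420970917 J [-16.7  31.9  41.1 111.3 -28.3  47.2  30.7]
wz -0.05737719844096111
shift mm [ 0.4849  0.4579 -0.1646]
```

send_rows:
  motion:
    - {"x": 0, "y": 0, "z": 0, "wx": 0, "wy": 0, "wz": 0.03}
    - {"x": 0, "y": 0, "z": 0, "wx": 0, "wy": 0, "wz": 0.02}
    - {"x": 0, "y": 0, "z": 0, "wx": 0, "wy": 0, "wz": 0}
    - {"x": 0, "y": 0, "z": 0, "wx": 0, "wy": 0, "wz": 0}
  grip_force: 58

```text
time: 19.27
ee_pos: [0.5387, -0.1975, 0.1119]
orientation: [[0.21, 0.978, 0.0], [0.978, -0.21, -0.0], [-0.0, 0.0, -1.0]]
force: [-4.0, 1.3, 11.5]
grip_width: 0.0093
finger_force: 58.0
```

Run:
```python
from h import *
from station import robot
for i in range(3):
    s=robot.capture("scene");st(pr=i<3)
cv2.imwrite("pics/s4.png",cv2.resize(s["img"][130:205,190:290],(800,600),interpolation=3)[:,:,::-1])
```

```text
t 19.325 p [ 0.5387 -0.1975  0.1119] yaw -12.11 zt [ 0.0001 -0.0002 -1.    ] F [-2.9238  1.0419 12.8213] M [0.0678 0.9527 0.4502] w 0.009835303863135577 ff 58.033888936042786 J [-17.2  32.2  41.8 111.4 -28.9  47.3  28.4]
t 19.375 p [ 0.5387 -0.1974  0.1119] yaw -12.1 zt [ 0.0001 -0.0002 -1.    ] F [-2.8505  0.5391 12.1639] M [0.0479 1.0196 0.4261] w 0.009728771419963774 ff 58.033921122550964 J [-17.2  32.2  41.8 111.4 -28.9  47.3  28.4]
t 19.425 p [ 0.5387 -0.1975  0.1119] yaw -12.1 zt [ 0.0001 -0.0002 -1.    ] F [-3.5325  0.0401 13.0304] M [0.0913 0.9551 0.4118] w 0.009765238235750326 ff 58.03400695323944 J [-17.2  32.2  41.8 111.4 -28.9  47.3  28.4]
```

View pics/s4.png

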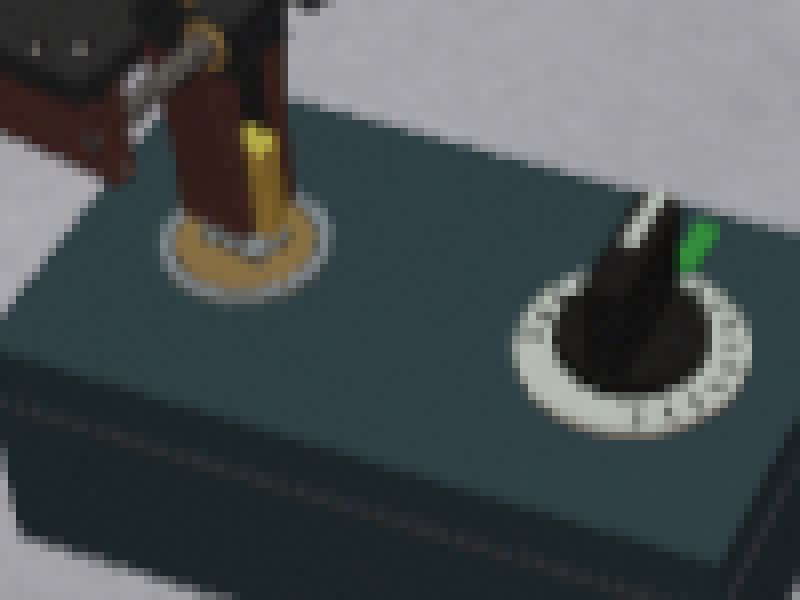

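The shoulder sits on the brass face at (245,240) and the key is turned crosswise. Torque is steady at 0.43 N m, far above the spring's 0.1, so it is on the hard stop. The dial pointer is still on the mark, so I'm handing in.

```bash
python3 -c "
from station import robot
print(robot.hand_in())"
```

```text
the job is handed in; nothing more can be done
None
```

I handed the job in at about 19.4 s: the dial is on its zero mark, and the yellow key is fully home and held a quarter turn clockwise against the stop; no verdict came back.

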